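Weigh the green tin on the counter spring scale

TASK

Hang the green tin by its wire bail on the hook of the spring scale, letting the hook take the weight gently so that it is never driven down near its bottom stop. Let go, draw back and wait until hook and tin have settled; leave the white tin standing where it is.

Things in the scene. Friction and masses are not known exactly. Their poses are not given: they have to be found in the camera images.
- green_tin: Green lidded tin, 74 mm across, 60 tall (all in mm). Rigid 6 mm wire bail along its y: peak underside 120 above the foot, window under it 60 high, 70 wide. On the peak a wooden grip from 124 to 172 above the foot, 26 wide (y), 14 thick (x): hold the 26 mm width at 150. 240 to 360 g. Origin: centre of the foot, z up.
- white_tin: White lidded tin, 74 mm across, 60 tall (all in mm). Rigid 6 mm wire bail along its y: peak underside 120 above the foot, window under it 60 high, 70 wide. On the peak a wooden grip from 124 to 172 above the foot, 26 wide (y), 14 thick (x): hold the 26 mm width at 150. Origin: centre of the foot. Not to be moved.
- scale_seat (a point): Lowest point of the J hook's upper side, 215 mm up unloaded, dips with the hook. x: to the column face 75 off (column 60 wide, top 282 up), z up. 8 mm hook wire in the x-z plane; free tip at -x, 22 out, its top 22 above the seat. The bail wire lies across it (tin's y along this y, either way), coming over the tip, then down. Hung tin: foot 120 below.
- scale_hook (a joint): Dip of the sprung hook in m: 0 unloaded, growing downwards, bottom stop at 0.060. Spring 150 N/m, lightly damped; either tin dips it 14 to 23 mm. It bobs for about a second after a sudden change of load.

How it is judged:
At the end, for the whole second after the job is handed in: Green tin hangs in the hook: foot 106 to 132 mm below the seat, within 30 mm sideways, tilt under 15 degrees; hook dipped 10 to 35 mm, slower than 15 mm/s; tin slower than 50 mm/s; white tin within 30 mm of its start and 10 degrees of upright (value of joint scale_hook between 0.01 and 0.035 m and velocity of joint scale_hook between -0.015 and 0.015 m/s and horizontal distance between green_tin and scale_seat below 0.03 m and z of green_tin in the frame of scale_seat between -0.132 and -0.106 m and angle between green_tin's own z axis and vertical below 0.26 rad and linear speed of green_tin below 0.05 m/s and distance of white_tin from where it was at the start of the episode below 0.03 m and angle between white_tin's own z axis and vertical below 0.17 rad); the robot touches nothing.
It fails at once if the hook is driven down more than 50 mm, near its bottom stop (value of joint scale_hook above 0.05 m).
It fails at once if the white tin is shifted more than 30 mm or tipped more than 10 degrees (distance of white_tin from where it was at the start of the episode above 0.03 m or angle between white_tin's own z axis and vertical above 0.17 rad).
It also fails if it takes over 48 s, if anything falls off the work surface, if the arm or the gripper's body presses on something with over 40 N, if the wrist force passes 120 N, or if a joint passes its speed limit or range.

ROBOT

A 6-joint arm with a two-finger parallel gripper is mounted at the origin on a cart in front of the work surface, level with it; the furniture and walls round the work are solid. World frame = base frame: x ahead of the robot, y to its left, z up, the work surface at z = 0. Lengths are in m, angles in rad, forces in N, time in s.
With the tool pointing down it reaches from about 0.25 to 0.775 m from the base axis. Payload 4 kg.
Tool frame: the origin (TCP) lies at the very end of the fingers, on their centre line; the grasp point (between the pads) lies 19 mm behind it; y points along the fingers, x is the direction in which the jaws open and shut, and the axes are right-handed (so a half turn about y gives the same grasp; the last joint's range is limited). The gripper opens to 94 mm and grips with 3 to 60 N. Pads are 16 mm wide; open, the fingers measure 119 mm over their backs; the gripper's body (75 mm by 177 mm) begins 78 mm behind the grasp point.
Start: joints at [1.03, 0.087, 1.371, -0, 1.684, -0.103], TCP at [0.233, 0.498, 0.206] pointing down, gripper open.
Joint ranges: [-3.1, 3.1], [-0.76, 2.03], [0.27, 2.55], [-1.08, 4.22], [0.17, 2.65], [-2.57, 2.57]. Speed limits (rad/s): [2.79, 2.79, 3.14, 3.14, 3.14, 3.14].

INTERFACE

Orientations are given as [roll, pitch, yaw] about the fixed x, y, z axes, in that order (R = Rz(yaw) Ry(pitch) Rx(roll)).
In Python, from bench import robot gives the robot as it stands.
- The arm moves only by the shell command python3 -m handwheel 'ROWS' [OPENING]. ROWS is JSON, a list of rows, each an object with "delta_pos": the shift along the tool's x, y, z in mm, a list of three; "yaw": the turn about the tool's y in rad. A call has 1 to 12 rows; each row is the pose to reach, as a shift and turn from the pose commanded when the call began, along the tool's axes at that moment; what a row does not reach only later rows make up. A row lasts 1/10 s, in which the tool goes at most 50 mm and 8.59 degrees, less where a joint would pass 70% of its speed; a pose out of reach is approached as far as the arm can. A call with a gripper value outside its range is refused whole. OPENING is the closure in counts, from 0 (fully open) to 255 (shut), set as the call begins (- or left out, the last holds). The fingers move at their own pace and stop on an object; the grip force is fixed at half the most. Time passes only in rows, so rows that repeat a pose let the fingers close. It gives the time, the measured TCP pose, the force and the opening at its end, in the units of the state.
- robot.get_obs(): the state, without advancing time (a new reading comes with each control period).
- robot.snapshot(name): name is "scene" or "top" or "wrist"; returns a dict with "image" (420x560x3 uint8, red, green, blue), "fx", "fy", "cx", "cy" (pixels), "rvec" (rotation vector, rad) and "tvec" (3), from world to camera coordinates, as OpenCV has them. Camera axes: x right, y down, z forward; pixel columns grow to the right and rows downward; lengths in m; the calibration is good to about 2 mm. A picture is of the moment at which its call begins. There is no depth.
- robot.close_job(): hands the job in, once; it reports no verdict.
The state is a dict: "time": time; "joint_positions": joint angles; "qvel": joint speeds; "joint_torque": joint torques, N m; "tool_pos": TCP position; "ee_rot": TCP orientation; "wrist_force": force on the tool from outside, world axes, zero at the start; "wrist_torque": the same for the moment, N m; "width": finger opening in m.
Only numpy, scipy, OpenCV 4.12 (cv2) and the standard library are available. Lean on these libraries where they do the work, as an engineer would, in place of code of your own. Each camera call takes 0.05 s, during which the arm holds its last target.

## Working session

There is one attempt and no reset: what is moved stays moved. The work goes in short steps, Python scripts to look and compute and a shell command to move; the robot and the scene stay as the last step left them, time stands still between calls to the robot, and variables do not carry over. Pictures are saved under pics/ and viewed, and the job is handed in when it is done.

```bash
mkdir -p pics; ls; python3 - <<'E'
from bench import robot
import cv2,pickle
o=robot.get_obs();print({k:o[k] for k in("time","tool_pos","ee_rot","width")})
for n in("scene","top"):
    s=robot.snapshot(n);pickle.dump(s,open(f"pics/{n}0.pkl","wb"));cv2.imwrite(f"pics/{n}0.png",s["image"][:,:,::-1]);print(s["fx"],s["cx"],s["cy"],s["rvec"],s["tvec"])
E
```

```text
pics
{'time': 0.0, 'tool_pos': array([0.23289712, 0.49765215, 0.20429272]), 'ee_rot': array([-1.57058849,  0.0022307 ,  1.13303014]), 'width': 0.09392779138654635}
428.5208149636148 275.5504986850477 199.90155127880178 [ 2.12042551 -0.74871634  0.40202154] [-0.42073616  0.25890308  0.85756594]
388.7808510091222 278.77491789219164 216.78171260633903 [ 2.14420248 -2.09223366  0.20294885] [-0.08149915  0.51047342  1.01796021]
```

View pics/scene0.png

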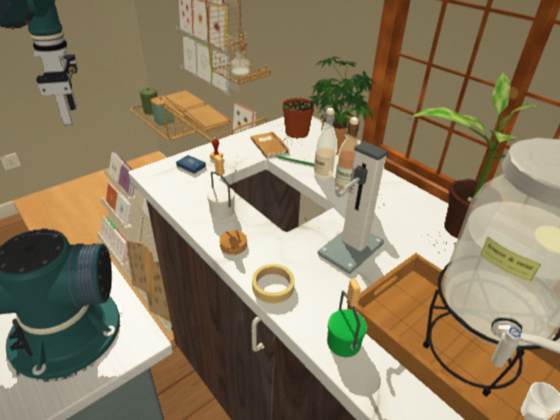

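View pics/top0.png

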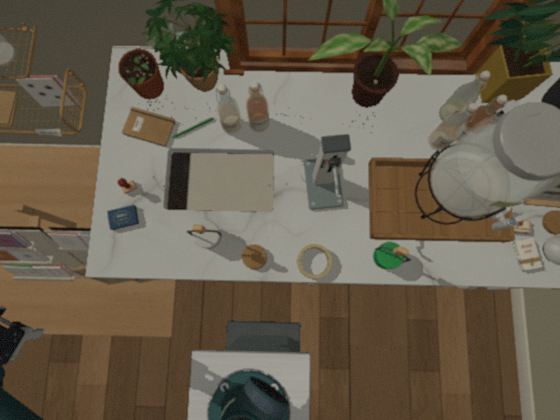

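The scene view shows the green tin near (347,333), the scale column near (365,200) and the white tin near (222,205). In the top view they are at (388,255), (330,165) and (205,235). I'll enlarge these.

```bash
cat > h.py <<'E'
import cv2,pickle,numpy as np
def load(n): return pickle.load(open(f"pics/{n}.pkl","rb"))
def crop(n,x,y,w,h,k,out):
    i=load(n)["image"][y:y+h,x:x+w,::-1]; i=cv2.resize(i,None,fx=k,fy=k,interpolation=cv2.INTER_CUBIC)
    for j in range(0,w,10): cv2.putText(i,str(x+j),(j*k,8),0,.3,(0,0,255),1);cv2.line(i,(j*k,10),(j*k,14),(0,0,255),1)
    for j in range(0,h,10): cv2.putText(i,str(y+j),(0,j*k+4),0,.3,(0,0,255),1)
    cv2.imwrite(f"pics/{out}.png",i)
def K(s): return np.array([[s["fx"],0,s["cx"]],[0,s["fy"],s["cy"]],[0,0,1.]])
def proj(s,p): return cv2.projectPoints(np.array(p,float).reshape(-1,1,3),s["rvec"],s["tvec"],K(s),None)[0][:,0]
def ray(s,u,v,z):
    R=cv2.Rodrigues(s["rvec"])[0];c=-R.T@s["tvec"];d=R.T@np.linalg.inv(K(s))@[u,v,1];return c+d*(z-c[2])/d[2]
def tri(s1,p1,s2,p2):
    A=[];b=[]
    for s,(u,v) in((s1,p1),(s2,p2)):
        R=cv2.Rodrigues(s["rvec"])[0];c=-R.T@s["tvec"];d=R.T@np.linalg.inv(K(s))@[u,v,1];d/=np.linalg.norm(d)
        P=np.eye(3)-np.outer(d,d);A.append(P);b.append(P@c)
    return np.linalg.lstsq(np.vstack(A),np.hstack(b),rcond=None)[0]
E
python3 -c "
from h import *
crop('top0',360,225,70,55,10,'a');crop('top0',295,125,70,90,6,'b')
crop('scene0',310,270,75,95,6,'c');crop('scene0',310,130,90,150,4,'d')
for n in('scene0','top0'):
  R=cv2.Rodrigues(load(n)['rvec'])[0];print(-R.T@load(n)['tvec'])"
```

```text
[-0.02400693 -0.66427588  0.73323277]
[ 0.3067825  -0.07442303  1.09718455]
```

View pics/a.png

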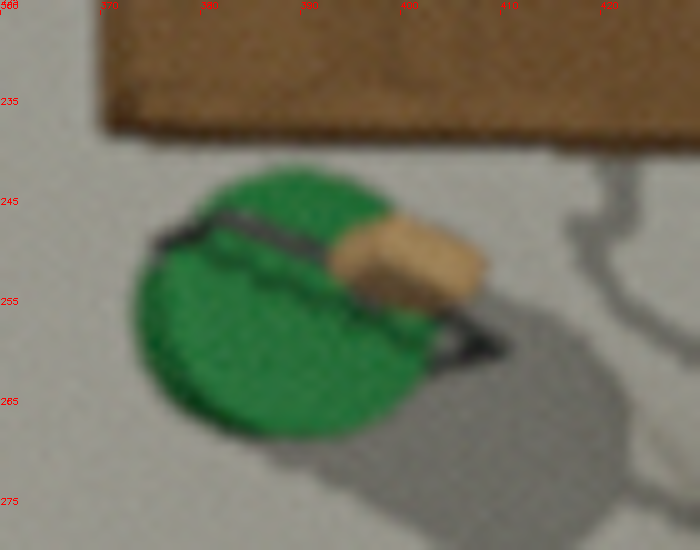

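View pics/b.png

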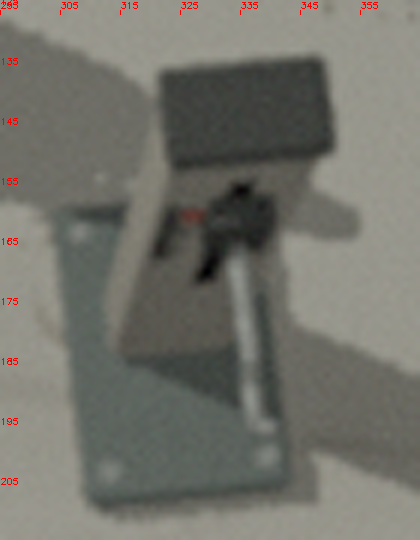

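View pics/c.png

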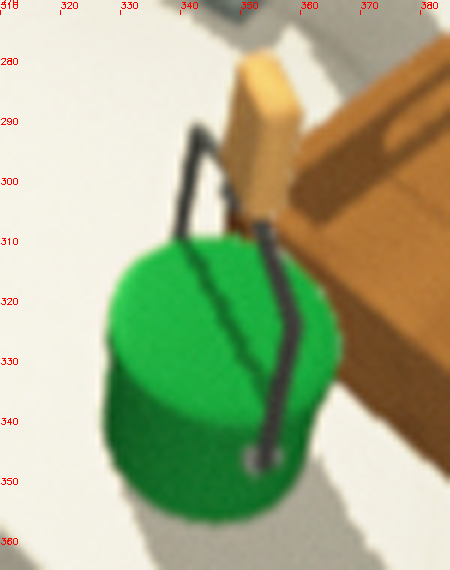

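View pics/d.png

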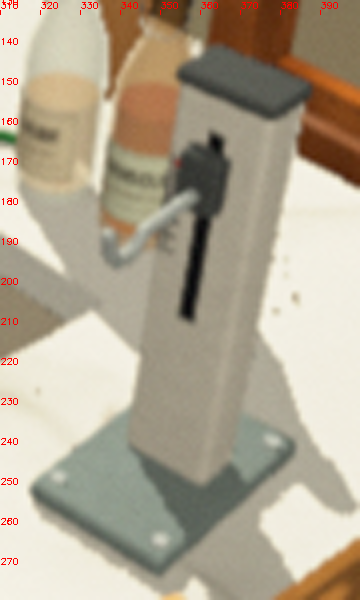

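The crops show:
- **Scale:** hook tip at top (339,196) and scene (334.5,187), column cap front edge at top (323.5,152.5)–(350,150).
- **Green tin:** bail pivots at top (376,249) and (409,260), grip top at about (402,250).

Next I'll compute positions and check them by reprojection.

```bash
python3 - <<'E'
from h import *
t=load('top0');s=load('scene0')
i=cv2.cvtColor(t['image'],cv2.COLOR_RGB2HSV)
print('tip tri',tri(s,(334.5,187),t,(339,196)))
f=[ray(t,*p,.282) for p in((322,136.5),(348,134.5),(350.5,149.5),(323.5,152.5))];print('cap',np.round(f,4).tolist())
fa=[ray(s,*p,.282) for p in((354,149),(363,141),(388,150),(377,157))];print('cap scene',np.round(fa,4).tolist())
fb=[ray(t,*p,.01) for p in((309,208),(342.5,205),(303,160))];print('base',np.round(fb,4).tolist())
for n in('top0','scene0'):
    q=load(n);i=cv2.cvtColor(q['image'],cv2.COLOR_RGB2HSV)
    m=cv2.inRange(i,(50,150,40 if n=='top0' else 140),(75,255,255)); m[:, :320]=0
    nn,l,st,c=cv2.connectedComponentsWithStats(m);k=1+st[1:,4].argmax();print(n,st[k],c[k])
    if n=='top0':
        cs=max(cv2.findContours((l==k).astype('uint8'),0,1)[0],key=cv2.contourArea);print(cv2.minEnclosingCircle(cs))
print('lid',ray(t,388.8,255,.06), ray(s,346,324.5,.06))
print('griptop',tri(s,(353,285),t,(402.5,250)))
print('piv',[ray(t,*p,.06) for p in((376,249),(409,260))])
E
```

```text
tip tri [ 0.52591459 -0.20493801  0.23615079]
cap [[0.6512, -0.1619, 0.282], [0.6574, -0.2198, 0.282], [0.6222, -0.225, 0.282], [0.6138, -0.1654, 0.282]]
cap scene [[0.605, -0.1755, 0.282], [0.646, -0.1643, 0.282], [0.6588, -0.2217, 0.282], [0.6184, -0.2259, 0.282]]
base [[0.5478, -0.1546, 0.01], [0.559, -0.2505, 0.01], [0.6915, -0.1356, 0.01]]
top0 [374 248  29  20 372] [386.65053763 258.66129032]
((388.0, 257.5), 14.009025573730469)
scene0 [329 310  25  31 451] [339.73614191 326.76940133]
lid [ 0.41362745 -0.36489918  0.06      ] [ 0.4109546  -0.37028985  0.06      ]
griptop [ 0.41459238 -0.36770272  0.16571534]
piv [array([ 0.4288503 , -0.33115453,  0.06      ]), array([ 0.40163318, -0.4182168 ,  0.06      ])]
```

```bash
cat >> h.py <<'E'
def T(x,y,yaw,pts,z0=0):
    c,s_=np.cos(yaw),np.sin(yaw);p=np.array(pts,float);return np.c_[x+c*p[:,0]-s_*p[:,1],y+s_*p[:,0]+c*p[:,1],p[:,2]+z0]
a=np.linspace(0,2*np.pi,60)
C=lambda z:np.c_[.037*np.cos(a),.037*np.sin(a),0*a+z]
tinlines=[C(0),C(.06),[(0,-.038,.06),(0,-.038,.1),(0,0,.123),(0,.038,.1),(0,.038,.06)],[(.007,.013,.172),(.007,-.013,.172),(-.007,-.013,.172),(-.007,.013,.172),(.007,.013,.172)],[(-.007,.013,.124),(-.007,-.013,.124)]]
hooklines=[[(-.022,0,.237),(-.022,0,.229),(-.012,0,.213),(0,0,.211),(.012,0,.213)],[(.075,-.03,.282),(.075,.03,.282),(.075,.03,.02),(.075,-.03,.02),(.075,-.03,.282)]]
def over(n,x0,y0,w,h,k,items,out):
    s=load(n);i=cv2.resize(np.ascontiguousarray(s["image"][y0:y0+h,x0:x0+w,::-1]),None,fx=k,fy=k,interpolation=cv2.INTER_CUBIC)
    for (x,y,yaw,z0),L in items:
        for l in L:
            q=(proj(s,T(x,y,yaw,l,z0))-[x0,y0]+.5)*k
            cv2.polylines(i,[q.round().astype(np.int32).reshape(-1,1,2)],False,(255,0,255),1)
    return i
E
cat > ov.py <<'E'
from h import *
import sys
g=eval(sys.argv[1]);h=eval(sys.argv[2]);o=sys.argv[3]
I=[over('top0',360,225,60,50,6,[(g,tinlines)],''),over('scene0',310,270,60,92,4,[(g,tinlines)],''),over('top0',295,125,65,90,5,[(h,hooklines)],''),over('scene0',310,130,90,150,3,[(h,hooklines)],'')]
H=460;out=np.zeros((H,0,3),np.uint8)
for i in I:
    p=np.zeros((H,i.shape[1],3),np.uint8);p[:min(H,i.shape[0])]=i[:H];out=np.hstack([out,p])
cv2.imwrite('pics/%s.png'%o,cv2.resize(out,None,fx=min(1,1100/out.shape[1]),fy=min(1,1100/out.shape[1]))[:600]);print(out.shape)
E
sed -i 's/,4,\[(g/,3,[(g/;s/,5,\[(h/,4,[(h/;s/,6,\[(g/,4,[(g/;s/,3,\[(h/,3,[(h/;s/1100/800/g' ov.py
python3 ov.py "(.413,-.367,-.30,0)" "(.545,-.204,.131,0)" o1
```

```text
(460, 950, 3)
```

View pics/o1.png

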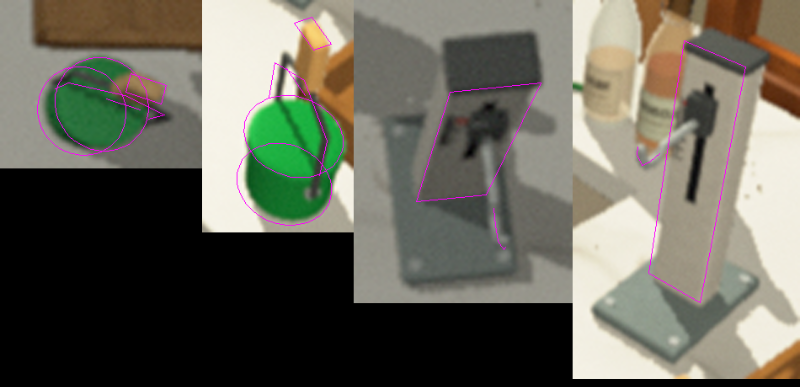

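The scale fits well, but the tin overlay does not. I'll fit the tin properly and view it larger.

```bash
python3 - <<'E'
from h import *
from scipy.optimize import least_squares
t=load('top0');s=load('scene0')
# rows: (model pt, scene px, top px)
M=[((0,0,.172),(353.5,284.5),(402.5,249.5))]
def res(p):
    x,y,w=p;r=[]
    q=lambda c,l:proj(c,T(x,y,w,l))
    r+=list((q(s,[(0,0,.172)])[0]-(353,284)))
    r+=list((q(t,[(0,0,.172)])[0]-(402,249.5)))
    e=q(s,C(.06)); r+=[e[:,0].min()-328,e[:,0].max()-366.3,e[:,1].min()-309]
    e=q(t,C(.06)); r+=[e[:,0].min()-374, e[:,1].min()-241.8, e[:,1].max()-268]
    e=q(s,C(0)); r+=[e[:,1].max()-356.5]
    r+=list(q(s,[(0,-.04,.05)])[0]-(352.5,346))
    r+=list(q(t,[(0,-.04,.055)])[0]-(408.5,260))+list(q(t,[(0,.04,.055)])[0]-(376,249))
    return np.array(r)
f=least_squares(res,(.413,-.367,-.3),loss='soft_l1');print(f.x);print(res(f.x).round(1))
g=(*f.x,0)
print(proj(s,T(*f.x,C(.06)))[::10].round(), proj(s,T(*f.x,C(0)))[::10].round())
i=over('scene0',310,265,70,98,5,[(g,tinlines)],'');j=over('top0',360,225,70,98,5,[(g,tinlines)],'')
cv2.imwrite('pics/o2.png',np.hstack([i,j]))
E
```

```text
[ 0.41365993 -0.36841828 -0.43235829]
[ 1.1 -1.1  1.3  1.  -1.3 -0.3 -1.6  2.2 -0.6  1.   2.3  1.4 -1.9 -5.1
  1.8 -0.1 -0.4]
[[364. 319.]
 [348. 308.]
 [331. 312.]
 [328. 328.]
 [345. 340.]
 [363. 334.]] [[360. 338.]
 [345. 327.]
 [328. 331.]
 [325. 347.]
 [341. 358.]
 [359. 353.]]
```

View pics/o2.png

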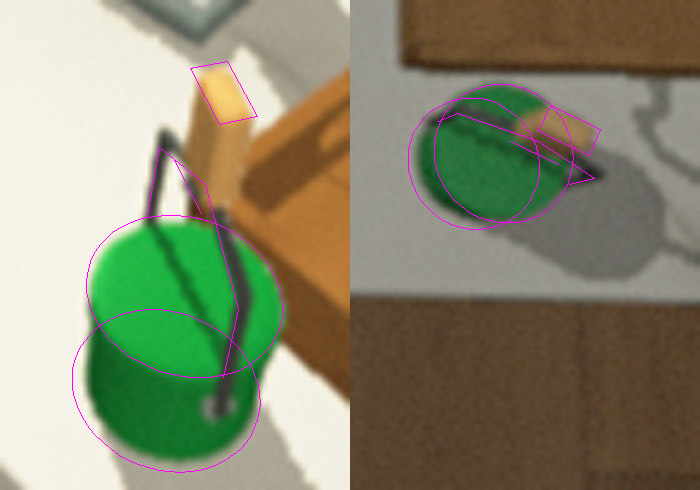

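```bash
python3 - <<'E'
from h import *
t=load('top0');s=load('scene0')
L=tri(s,(342.5,291),t,(382.3,246.8));R=tri(s,(358.5,323),t,(409.5,259.6));P=tri(s,(352.5,346),t,(403.2,262))
print(L,R,P,(L+R)/2,np.arctan2(-(L-R)[0],(L-R)[1]))
for z in(.172,.165):print(ray(s,353,284,z),ray(t,402.5,249.5,z))
# grip top face from crops: corners
print([ray(s,*p,.172) for p in((349,279.5),(354,278),(359.5,287.5),(354.5,290))])
E
```

```text
[ 0.42937946 -0.33534079  0.10963615] [ 0.39837251 -0.40333139  0.10941253] [ 0.395598   -0.40554029  0.04679667] [ 0.41387599 -0.36933609  0.10952434] -0.4278717525909493
[ 0.41026852 -0.36889686  0.172     ] [ 0.41602193 -0.36659103  0.172     ]
[ 0.41568504 -0.36521274  0.165     ] [ 0.41684844 -0.36880159  0.165     ]
[array([ 0.41252617, -0.35745256,  0.172     ]), array([ 0.42207545, -0.36053408,  0.172     ]), array([ 0.41313877, -0.38126917,  0.172     ]), array([ 0.40217162, -0.37968349,  0.172     ])]
```

```bash
cat >> h.py <<'E'
def go(target,yaw=None):
    """shift+turn in tool axes from measured pose; yaw = world yaw of tool x"""
    from bench import robot
    o=robot.get_obs();w=o["ee_rot"][2];d=np.array(target)-o["tool_pos"];c,s_=np.cos(w),np.sin(w)
    print("t",o["time"],"pos",o["tool_pos"].round(4),"rpy",o["ee_rot"].round(3),"F",o["wrist_force"].round(1),"w",round(float(o["width"]),4),"j",o["joint_positions"].round(2))
    D=1000*np.array([c*d[0]+s_*d[1],-d[2],-s_*d[0]+c*d[1]])
    print("delta",D.round(1),"yaw",None if yaw is None else round(-(yaw-w),4))
E
python3 - <<'E'
from h import *
t=load('top0');s=load('scene0')
for p,z in(((430,180),.3),((470,180),.3),((500,225),.15),((530,175),.5),((500,145),.5)):print(p,z,ray(t,*p,z).round(3))
go((.414,-.369,.25),1.143)
E
```

```text
(430, 180) 0.3 [ 0.551 -0.39   0.3  ]
(470, 180) 0.3 [ 0.553 -0.475  0.3  ]
(500, 225) 0.15 [ 0.485 -0.617  0.15 ]
(530, 175) 0.5 [ 0.502 -0.471  0.5  ]
(500, 145) 0.5 [ 0.551 -0.428  0.5  ]
t 0.1 pos [0.2329 0.4977 0.2044] rpy [-1.571  0.002  1.133] F [ 0.4  0.2 -0.8] w 0.0936 j [ 1.03  0.09  1.37 -0.    1.68 -0.1 ]
delta [-708.2  -45.6 -531.4] yaw -0.01
```

```bash
python3 - <<'E'
from h import *
t=load('top0');s=load('scene0')
print(tri(s,(430,345),t,(418,187)),ray(t,418,187,.02),ray(t,500,215,.02),ray(s,430,345,.02),ray(s,490,390,.02))
print('lid', [ray(t,x,145,z).round(3) for x,z in((497,.3),(497,.4),(497,.45),(580,.4))])
cv2.imwrite('pics/e.png',cv2.resize(s['image'][100:,380:,::-1],None,fx=1.8,fy=1.8))
cv2.imwrite('pics/f.png',cv2.resize(t['image'][80:290,360:,::-1],None,fx=3,fy=2.8))
E
```

```text
[ 0.61787638 -0.47768637 -0.06209153] [ 0.61486372 -0.46558917  0.02      ] [ 0.53856442 -0.69353834  0.02      ] [ 0.52882902 -0.48661849  0.02      ] [ 0.53382185 -0.60672111  0.02      ]
lid [array([ 0.633, -0.539,  0.3  ]), array([ 0.592, -0.481,  0.4  ]), array([ 0.572, -0.452,  0.45 ]), array([ 0.596, -0.638,  0.4  ])]
```

View pics/e.png

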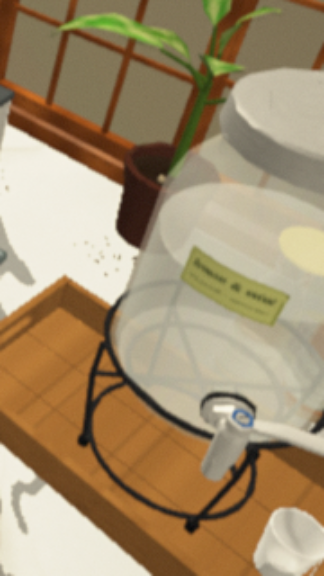

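View pics/f.png

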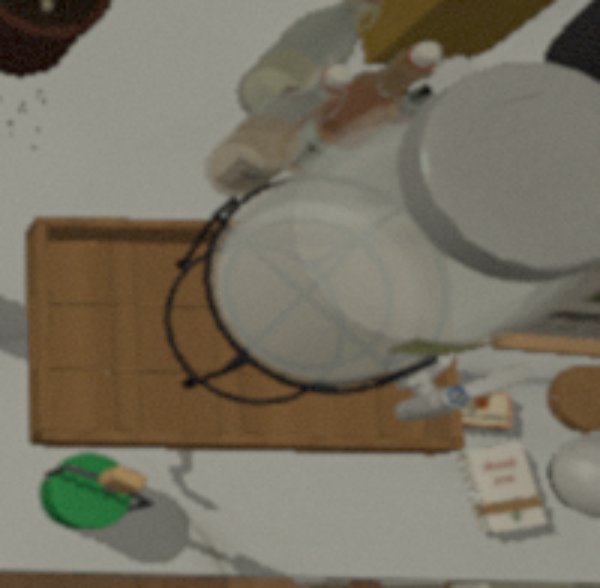

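The jug is at least 0.14 m from the tin, so a gripper coming straight down will clear it. First I'll lift and travel above the tin.

```bash
python3 -m handwheel '[{"delta_pos":[0,-46,0]},{"delta_pos":[-354,-46,-266]},{"delta_pos":[-354,-46,-266]},{"delta_pos":[-354,-46,-266]},{"delta_pos":[-354,-46,-266]},{"delta_pos":[-354,-46,-266]},{"delta_pos":[-354,-46,-266]},{"delta_pos":[-354,-46,-266]},{"delta_pos":[-354,-46,-266]},{"delta_pos":[-354,-46,-266]},{"delta_pos":[-354,-46,-266]}]' 0; python3 -c "
from h import *
go((.414,-.369,.25),1.143)"
```

```text
t 0.1 pos [0.2329 0.4977 0.2044] rpy [-1.571  0.002  1.133] F [ 0.4  0.2 -0.8] w 0.0936 j [ 1.03  0.09  1.37 -0.    1.68 -0.1 ]
delta [-708.2  -45.6 -531.4] yaw -0.01invalid input at $[0]: expected keys delta_pos, yaw
```

```bash
python3 -m handwheel '[{"delta_pos":[0,-46,0],"yaw":0},{"delta_pos":[-354,-46,-266],"yaw":0},{"delta_pos":[-354,-46,-266],"yaw":0},{"delta_pos":[-354,-46,-266],"yaw":0},{"delta_pos":[-354,-46,-266],"yaw":0},{"delta_pos":[-354,-46,-266],"yaw":0},{"delta_pos":[-354,-46,-266],"yaw":0},{"delta_pos":[-354,-46,-266],"yaw":0},{"delta_pos":[-354,-46,-266],"yaw":0},{"delta_pos":[-354,-46,-266],"yaw":0},{"delta_pos":[-354,-46,-266],"yaw":0}]' 0; python3 -c "
from h import *
go((.414,-.369,.25),1.143)"
```

```text
time: 1.2
tool_pos: [0.3245, 0.0601, 0.251]
ee_rot: [-1.571, 0.002, 1.122]
wrist_force: [-0.2, 0.7, -0.6]
width: 0.0941
t 1.2 pos [0.3245 0.0601 0.251 ] rpy [-1.571  0.002  1.122] F [-0.2  0.7 -0.6] w 0.0941 j [ 0.01 -0.42  1.72 -0.    1.85 -1.11]
delta [-347.7    1.  -267. ] yaw -0.0213
```

```bash
python3 -m handwheel '[{"delta_pos":[-348,0,-266],"yaw":-0.01},{"delta_pos":[-348,0,-266],"yaw":-0.01},{"delta_pos":[-348,0,-266],"yaw":-0.01},{"delta_pos":[-348,0,-266],"yaw":-0.01},{"delta_pos":[-348,0,-266],"yaw":-0.01},{"delta_pos":[-348,0,-266],"yaw":-0.01},{"delta_pos":[-348,0,-266],"yaw":-0.01},{"delta_pos":[-348,0,-266],"yaw":-0.01},{"delta_pos":[-348,0,-266],"yaw":-0.01},{"delta_pos":[-348,0,-266],"yaw":-0.01},{"delta_pos":[-348,0,-266],"yaw":-0.01}]'; python3 - <<'E'
from h import *
go((.414,-.369,.25),1.143)
from bench import robot
for n in("wrist","top"):
    q=robot.snapshot(n);pickle.dump(q,open(f"pics/{n}1.pkl","wb"));cv2.imwrite(f"pics/{n}1.png",q["image"][:,:,::-1])
g=(.4138,-.369,-.428,0)
i=over('wrist1',0,0,560,420,1,[(g,tinlines)],'');cv2.imwrite('pics/w1.png',i)
E
```

```text
time: 2.3
tool_pos: [0.4179, -0.3624, 0.2501]
ee_rot: [-1.568, -0.002, 1.143]
wrist_force: [0.2, 0.7, -0.1]
width: 0.0938
t 2.3 pos [ 0.4179 -0.3624  0.2501] rpy [-1.568 -0.002  1.143] F [ 0.2  0.7 -0.1] w 0.0938 j [-0.82  0.09  1.28  0.    1.77 -1.96]
delta [-7.6  0.1  0.8] yaw 0.0003
```

View pics/w1.png

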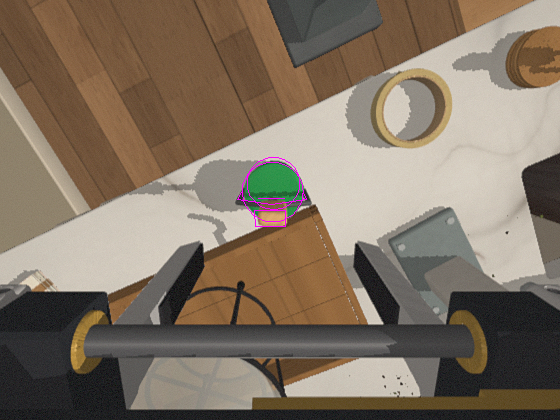

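The wrist view agrees with the tin estimate: the overlay sits on the grip at (271,217). I'll zoom in on it.

```bash
python3 - <<'E'
from h import *
g=(.4138,-.369,-.428,0)
i=over('wrist1',225,145,100,95,6,[(g,tinlines)],'');cv2.imwrite('pics/w1z.png',i)
E
```

```text
(no output)
```

View pics/w1z.png

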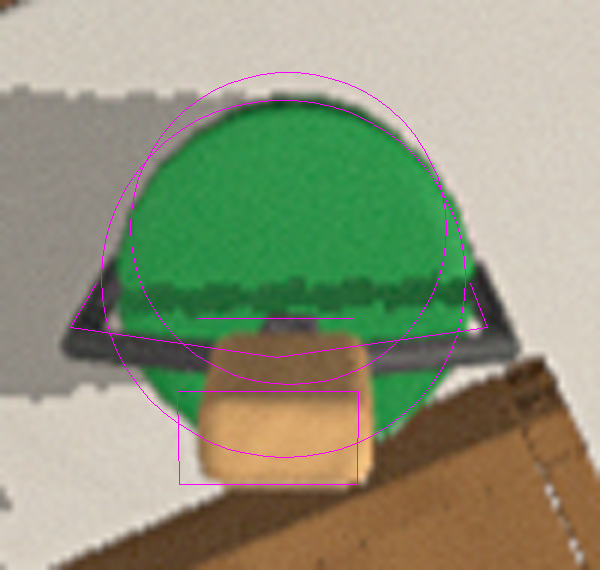

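```bash
python3 -c "
from h import *
go((.4152,-.3683,.131),1.143)"
```

```text
t 2.4 pos [ 0.4179 -0.3615  0.2515] rpy [-1.571e+00 -1.000e-03  1.145e+00] F [-0.2  0.4 -0.1] w 0.0942 j [-0.82  0.09  1.28  0.    1.77 -1.96]
delta [ -7.3 120.5  -0.4] yaw 0.0018
```

```bash
python3 -m handwheel '[{"delta_pos":[-7,0,0],"yaw":0},{"delta_pos":[-7,40,0],"yaw":0},{"delta_pos":[-7,75,0],"yaw":0},{"delta_pos":[-7,100,0],"yaw":0},{"delta_pos":[-7,120,0],"yaw":0},{"delta_pos":[-7,120,0],"yaw":0},{"delta_pos":[-7,120,0],"yaw":0}]'; python3 - <<'E'
from h import *
go((.4152,-.3683,.131),1.143)
from bench import robot
q=robot.snapshot("wrist");cv2.imwrite(f"pics/w2.png",q["image"][:,:,::-1])
E
```

```text
time: 3.1
tool_pos: [0.4146, -0.3692, 0.1324]
ee_rot: [-1.572, 0.0, 1.144]
wrist_force: [0.0, -0.1, -0.3]
width: 0.0937
t 3.1 pos [ 0.4146 -0.3692  0.1324] rpy [-1.572  0.     1.144] F [ 0.  -0.1 -0.3] w 0.0937 j [-0.83  0.12  1.48  0.    1.54 -1.97]
delta [ 1.   1.4 -0.2] yaw 0.0007
```

View pics/w2.png

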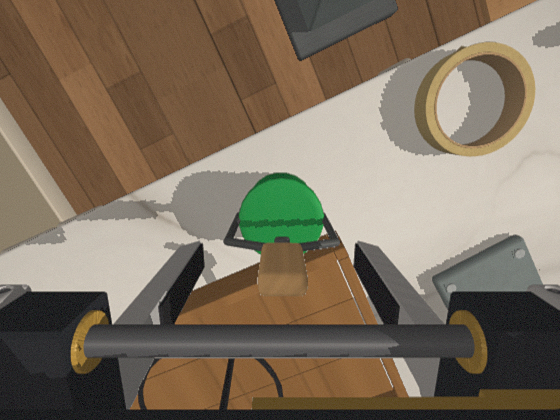

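The grip at (283,268) is centred between the finger tips at x of about 203 and 357. Closing now.

```bash
python3 -m handwheel '[{"delta_pos":[0,1,0],"yaw":0},{"delta_pos":[0,1,0],"yaw":0},{"delta_pos":[0,1,0],"yaw":0},{"delta_pos":[0,1,0],"yaw":0},{"delta_pos":[0,1,0],"yaw":0},{"delta_pos":[0,1,0],"yaw":0},{"delta_pos":[0,1,0],"yaw":0},{"delta_pos":[0,1,0],"yaw":0},{"delta_pos":[0,1,0],"yaw":0},{"delta_pos":[0,1,0],"yaw":0}]' 255; python3 - <<'E'
from h import *
go((.4152,-.3683,.131),1.143)
from bench import robot
q=robot.snapshot("wrist");cv2.imwrite(f"pics/w3.png",q["image"][:,:,::-1])
E
```

```text
time: 4.15
tool_pos: [0.4144, -0.3695, 0.1302]
ee_rot: [-1.57, -0.0, 1.143]
wrist_force: [-0.4, 1.0, 0.1]
width: 0.0256
t 4.15 pos [ 0.4144 -0.3695  0.1302] rpy [-1.57  -0.     1.143] F [-0.4  1.   0.1] w 0.0256 j [-0.83  0.13  1.48  0.    1.54 -1.97]
delta [ 1.4 -0.8 -0.2] yaw 0.0001
```

View pics/w3.png

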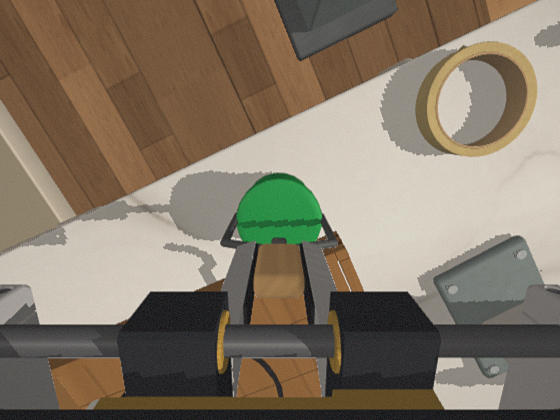

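Held: the opening is 25.6 mm, which matches the grip. Lifting.

```bash
python3 -m handwheel '[{"delta_pos":[0,-15,0],"yaw":0},{"delta_pos":[0,-45,0],"yaw":0},{"delta_pos":[0,-85,0],"yaw":0},{"delta_pos":[0,-120,0],"yaw":0},{"delta_pos":[0,-137,0],"yaw":0},{"delta_pos":[0,-137,0],"yaw":0},{"delta_pos":[0,-137,0],"yaw":0}]'; python3 - <<'E'
from h import *
go((.446,-.217,.267),1.702)
E
```

```text
time: 4.9
tool_pos: [0.4144, -0.3695, 0.2673]
ee_rot: [-1.571, -0.0, 1.143]
wrist_force: [-0.1, -0.3, -3.4]
width: 0.0258
t 4.9 pos [ 0.4144 -0.3695  0.2673] rpy [-1.571 -0.     1.143] F [-0.1 -0.3 -3.4] w 0.0258 j [-0.83  0.1   1.24 -0.    1.81 -1.97]
delta [151.9   0.3  34.5] yaw -0.559
```

```bash
python3 -m handwheel '[{"delta_pos":[15,0,3],"yaw":-0.06},{"delta_pos":[45,0,10],"yaw":-0.17},{"delta_pos":[80,0,18],"yaw":-0.3},{"delta_pos":[115,0,26],"yaw":-0.43},{"delta_pos":[140,0,32],"yaw":-0.52},{"delta_pos":[152,0,34.5],"yaw":-0.559},{"delta_pos":[152,0,34.5],"yaw":-0.559},{"delta_pos":[152,0,34.5],"yaw":-0.559},{"delta_pos":[152,0,34.5],"yaw":-0.559}]'; python3 - <<'E'
from h import *
go((.545,-.204,.267),1.702)
from bench import robot
for n in("wrist","scene","top"):
    q=robot.snapshot(n);pickle.dump(q,open(f"pics/{n}2.pkl","wb"));cv2.imwrite(f"pics/{n}2.png",q["image"][:,:,::-1])
crop('scene2',270,120,130,100,6,'s2c');crop('top2',260,125,110,100,6,'t2c')
E
```

```text
time: 5.8
tool_pos: [0.4458, -0.2181, 0.2669]
ee_rot: [-1.57, -0.0, 1.7]
wrist_force: [0.0, -0.4, -1.7]
width: 0.0258
t 5.8 pos [ 0.4458 -0.2181  0.2669] rpy [-1.57 -0.    1.7 ] F [ 0.  -0.4 -1.7] w 0.0258 j [-0.57 -0.04  1.38 -0.    1.8  -2.27]
delta [ 1.200e+00 -1.000e-01 -1.001e+02] yaw -0.0024
```

View pics/s2c.png

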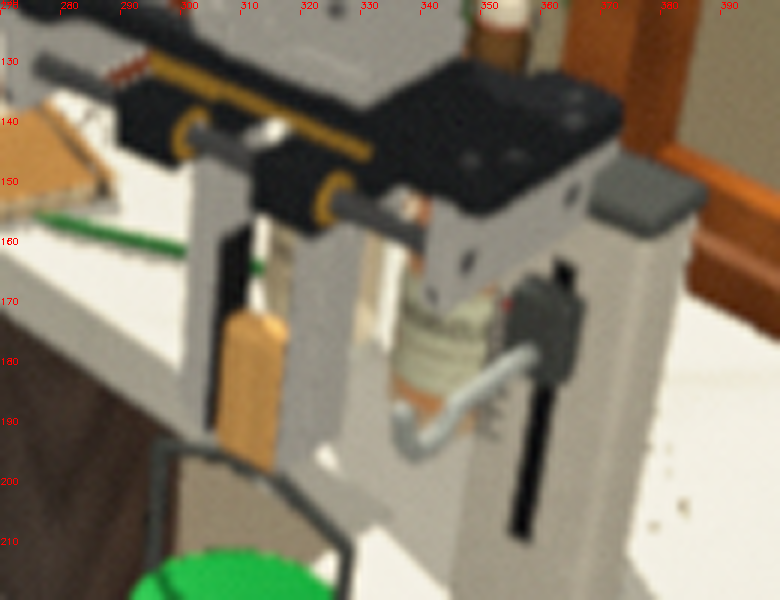

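View pics/wrist2.png

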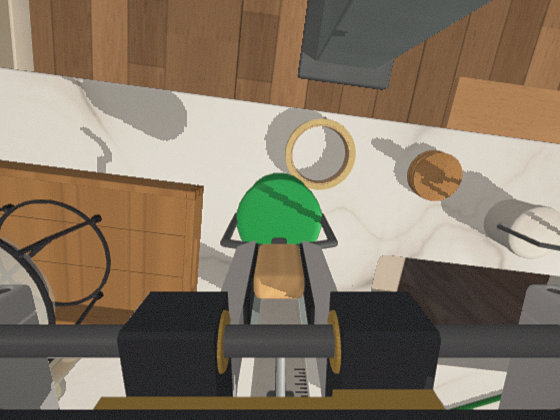

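The hook tip is at scene (337,190) with its bottom at (339,196). In the wrist view the hook wire (280,370) lines up with the jaw centre. I'll check the overlay of hook and held tin.

```bash
python3 - <<'E'
from h import *
g=(.4458,-.2181,.129,.1367);h=(.545,-.204,.131,0)
i=over('scene2',270,120,130,110,6,[(g,tinlines),(h,hooklines)],'');cv2.imwrite('pics/o3.png',i)
crop('top2',270,125,90,95,6,'t2c')
i=over('top2',270,125,90,95,6,[(g,tinlines),(h,hooklines)],'');cv2.imwrite('pics/o4.png',i)
E
```

```text
(no output)
```

View pics/o3.png

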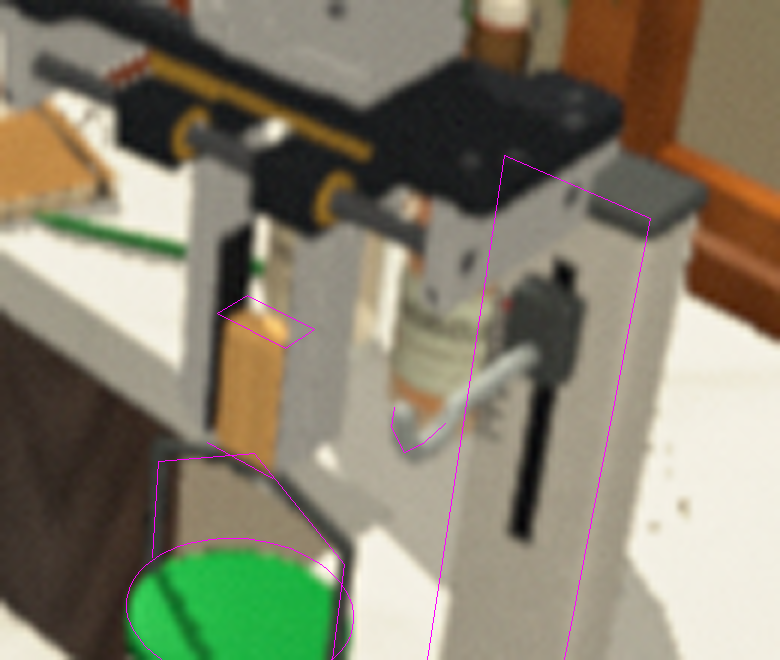

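View pics/o4.png

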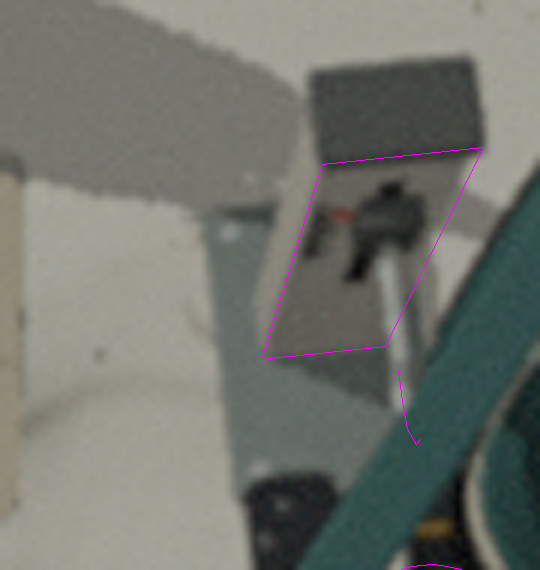

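```bash
python3 - <<'E'
from h import *
go((.547,-.203,.267),1.702)
E
python3 -m handwheel '[{"delta_pos":[0,0,-15],"yaw":0},{"delta_pos":[1,0,-35],"yaw":0},{"delta_pos":[2,0,-60],"yaw":0},{"delta_pos":[2,0,-80],"yaw":0},{"delta_pos":[2,0,-95],"yaw":0},{"delta_pos":[2,0,-102],"yaw":0},{"delta_pos":[2,0,-102],"yaw":0},{"delta_pos":[2,0,-102],"yaw":0},{"delta_pos":[2,0,-102],"yaw":0}]'; python3 - <<'E'
from h import *
go((.547,-.203,.267),1.702)
from bench import robot
for n in("wrist","scene"):
    q=robot.snapshot(n);pickle.dump(q,open(f"pics/{n}3.pkl","wb"));cv2.imwrite(f"pics/{n}3.png",q["image"][:,:,::-1])
crop('scene3',280,110,110,95,6,'s3c')
E
```

```text
t 5.95 pos [ 0.4459 -0.2179  0.2672] rpy [-1.57 -0.    1.7 ] F [-0.1  1.  -2.5] w 0.0257 j [-0.57 -0.04  1.38 -0.    1.8  -2.27]
delta [   1.8    0.2 -102.1] yaw -0.002
time: 6.85
tool_pos: [0.5466, -0.2018, 0.2677]
ee_rot: [-1.571, 0.0, 1.701]
wrist_force: [0.3, -0.6, -2.6]
width: 0.0256
t 6.85 pos [ 0.5466 -0.2018  0.2677] rpy [-1.571  0.     1.701] F [ 0.3 -0.6 -2.6] w 0.0256 j [-0.45  0.16  1.17 -0.    1.81 -2.15]
delta [-1.2  0.7 -0.3] yaw -0.0006
```

View pics/s3c.png

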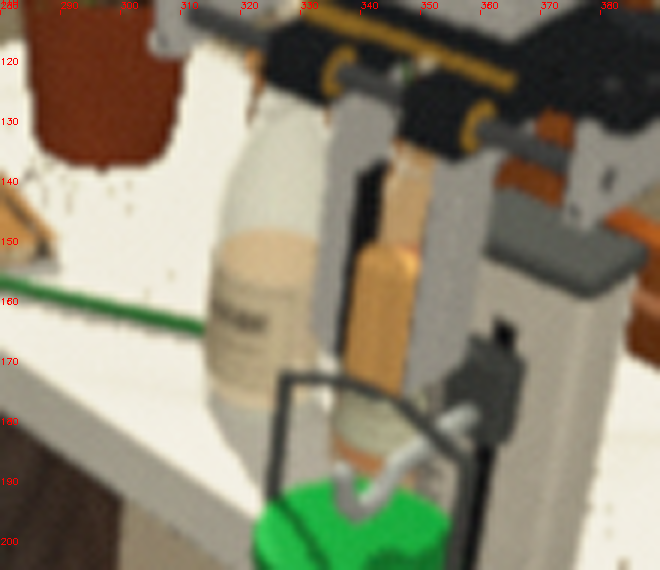

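View pics/wrist3.png

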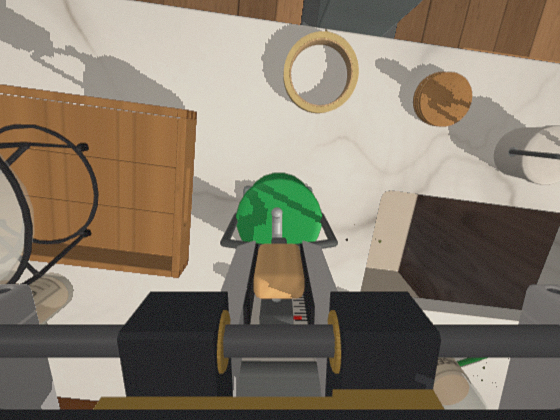

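The hook tip (wrist (278,213)) has passed under the bail and is laterally centred. I'll check the fore-aft position numerically.

```bash
python3 - <<'E'
from h import *
w=load('wrist3')
for sx,sy in((.5466,-.2018),(.5526,-.201),(.5406,-.2026)):
    print(sx,proj(w,T(sx,sy,.131,[(-.022,0,.237),(-.026,0,.231),(-.012,0,.213)])).round(1).tolist())
print(proj(w,T(.5466,-.2018,.131,[(0,-.038,.247),(0,.038,.247),(0,0,.26)])).round(1))
crop('wrist3',220,165,120,90,6,'w3c')
E
```

```text
0.5466 [[278.5, 207.5], [278.5, 200.0], [278.5, 212.1]]
0.5526 [[278.5, 215.8], [278.5, 208.2], [278.5, 219.5]]
0.5406 [[278.4, 199.1], [278.5, 191.8], [278.5, 204.7]]
[[223.4 242. ]
 [333.5 242. ]
 [278.4 249.2]]
```

View pics/w3c.png

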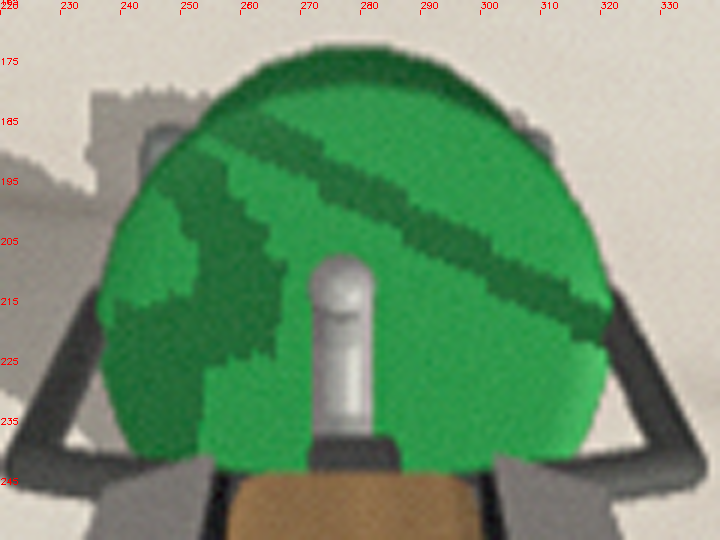

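```bash
python3 -m handwheel '[{"delta_pos":[-1,5,-1],"yaw":0},{"delta_pos":[-1,15,-2],"yaw":0},{"delta_pos":[-1,25,-2],"yaw":0},{"delta_pos":[-1,32,-2],"yaw":0},{"delta_pos":[-1,36,-2],"yaw":0},{"delta_pos":[-1,40,-2],"yaw":0},{"delta_pos":[-1,43,-2],"yaw":0},{"delta_pos":[-1,46,-2],"yaw":0},{"delta_pos":[-1,49,-2],"yaw":0},{"delta_pos":[-1,51,-2],"yaw":0},{"delta_pos":[-1,51,-2],"yaw":0},{"delta_pos":[-1,51,-2],"yaw":0}]'; python3 - <<'E'
from h import *
from bench import robot
for n in("wrist","scene"):
    q=robot.snapshot(n);pickle.dump(q,open(f"pics/{n}4.pkl","wb"));cv2.imwrite(f"pics/{n}4.png",q["image"][:,:,::-1])
go((.549,-.203,.204),1.702)
crop('scene4',280,130,110,95,6,'s4c')
E
```

```text
time: 8.15
tool_pos: [0.5492, -0.2024, 0.2168]
ee_rot: [-1.571, 0.0, 1.702]
wrist_force: [-0.9, -1.0, -1.4]
width: 0.026
t 8.25 pos [ 0.5492 -0.2024  0.2168] rpy [-1.571  0.     1.702] F [-0.3  0.3 -1.5] w 0.0255 j [-0.45  0.16  1.26  0.    1.71 -2.15]
delta [-0.6 12.8  0.3] yaw 0.0
```

View pics/s4c.png

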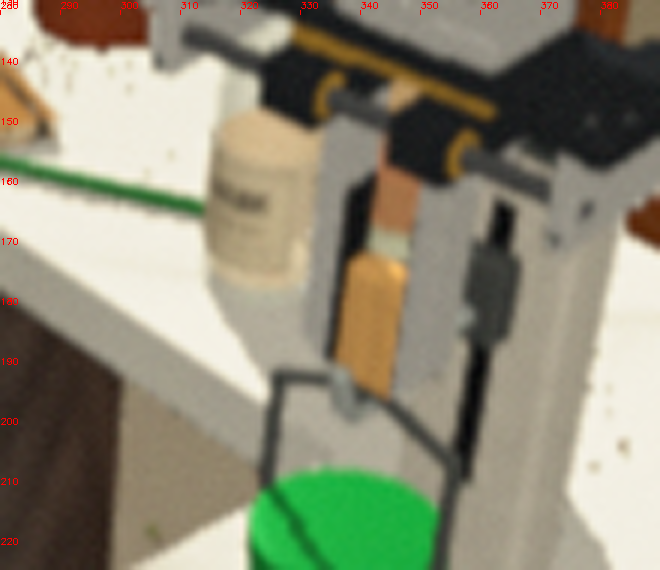

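View pics/wrist4.png

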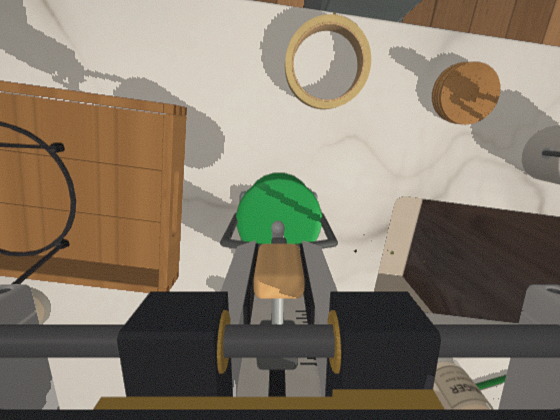

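The bail is seated in the hook (scene (337,194)) and the hook has started to dip. Lowering slowly to transfer the weight.

```bash
python3 -m handwheel '[{"delta_pos":[0,2,0],"yaw":0},{"delta_pos":[0,4,0],"yaw":0},{"delta_pos":[0,6,0],"yaw":0},{"delta_pos":[0,8,0],"yaw":0},{"delta_pos":[0,10,0],"yaw":0},{"delta_pos":[0,11,0],"yaw":0},{"delta_pos":[0,11,0],"yaw":0},{"delta_pos":[0,11,0],"yaw":0},{"delta_pos":[0,11,0],"yaw":0},{"delta_pos":[0,11,0],"yaw":0}]'; python3 - <<'E'
from h import *
from bench import robot
F=[]
for k in range(6):
    q=robot.snapshot("scene");F.append(robot.get_obs()["wrist_force"])
print(np.mean(F,0),np.array(F)[:,2]);pickle.dump(q,open("pics/scene5.pkl","wb"))
go((.549,-.203,.204),1.702)
crop('scene5',280,130,110,95,6,'s5c')
E
```

```text
time: 9.25
tool_pos: [0.5492, -0.2024, 0.2056]
ee_rot: [-1.571, 0.0, 1.702]
wrist_force: [-0.3, -0.7, 1.3]
width: 0.0259
[-0.08704011 -0.58127549  0.49821566] [0.71570646 0.11255721 0.13963151 0.28618606 0.99110607 0.74410666]
t 9.55 pos [ 0.5492 -0.2024  0.2055] rpy [-1.571  0.     1.702] F [ 0.1 -1.3  0.7] w 0.0259 j [-0.45  0.17  1.28  0.    1.69 -2.15]
delta [-0.6  1.5  0.3] yaw 0.0
```

View pics/s5c.png

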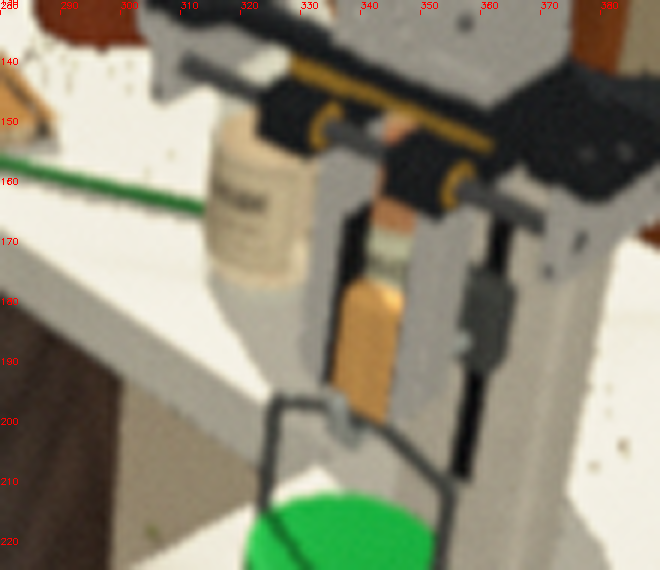

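The wrist force is about 0, so the hook carries essentially the whole weight. Releasing.

```bash
python3 -m handwheel '[{"delta_pos":[0,0,0],"yaw":0},{"delta_pos":[0,0,0],"yaw":0},{"delta_pos":[0,0,0],"yaw":0},{"delta_pos":[0,0,0],"yaw":0},{"delta_pos":[0,0,0],"yaw":0},{"delta_pos":[0,0,0],"yaw":0},{"delta_pos":[0,0,0],"yaw":0},{"delta_pos":[0,0,0],"yaw":0},{"delta_pos":[0,0,0],"yaw":0},{"delta_pos":[0,0,0],"yaw":0}]' 0; python3 - <<'E'
from h import *
from bench import robot
for n in("wrist","scene"):
    q=robot.snapshot(n);pickle.dump(q,open(f"pics/{n}6.pkl","wb"));cv2.imwrite(f"pics/{n}6.png",q["image"][:,:,::-1])
crop('scene6',280,130,110,95,6,'s6c')
E
```

```text
time: 10.55
tool_pos: [0.5491, -0.2023, 0.2055]
ee_rot: [-1.571, -0.0, 1.702]
wrist_force: [0.1, 0.1, 0.0]
width: 0.0937
```

View pics/s6c.png

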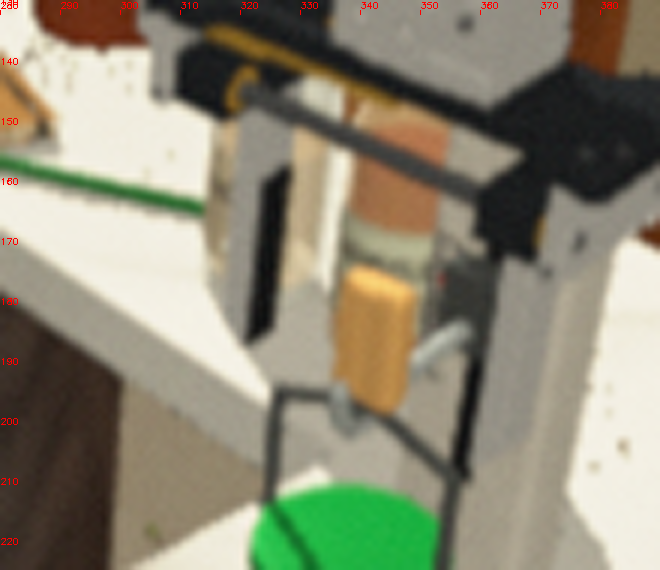

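View pics/wrist6.png

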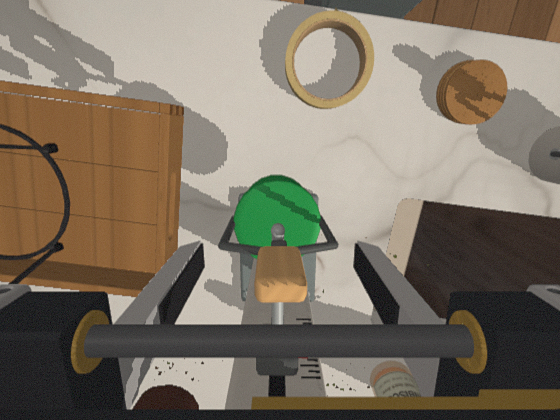

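The tin hangs free with the fingers clear on both sides. Drawing straight up, then back.

```bash
python3 -m handwheel '[{"delta_pos":[0,-10,0],"yaw":0},{"delta_pos":[0,-30,0],"yaw":0},{"delta_pos":[0,-60,0],"yaw":0},{"delta_pos":[0,-95,0],"yaw":0},{"delta_pos":[0,-120,0],"yaw":0},{"delta_pos":[0,-130,30],"yaw":0},{"delta_pos":[0,-130,75],"yaw":0},{"delta_pos":[0,-130,120],"yaw":0},{"delta_pos":[0,-130,150],"yaw":0},{"delta_pos":[0,-130,150],"yaw":0},{"delta_pos":[0,-130,150],"yaw":0},{"delta_pos":[0,-130,150],"yaw":0}]'
python3 -m handwheel '[{"delta_pos":[0,0,0],"yaw":0},{"delta_pos":[0,0,0],"yaw":0},{"delta_pos":[0,0,0],"yaw":0},{"delta_pos":[0,0,0],"yaw":0},{"delta_pos":[0,0,0],"yaw":0},{"delta_pos":[0,0,0],"yaw":0},{"delta_pos":[0,0,0],"yaw":0},{"delta_pos":[0,0,0],"yaw":0},{"delta_pos":[0,0,0],"yaw":0},{"delta_pos":[0,0,0],"yaw":0},{"delta_pos":[0,0,0],"yaw":0},{"delta_pos":[0,0,0],"yaw":0}]'
python3 -m handwheel '[{"delta_pos":[0,0,0],"yaw":0},{"delta_pos":[0,0,0],"yaw":0},{"delta_pos":[0,0,0],"yaw":0},{"delta_pos":[0,0,0],"yaw":0},{"delta_pos":[0,0,0],"yaw":0},{"delta_pos":[0,0,0],"yaw":0},{"delta_pos":[0,0,0],"yaw":0},{"delta_pos":[0,0,0],"yaw":0},{"delta_pos":[0,0,0],"yaw":0},{"delta_pos":[0,0,0],"yaw":0},{"delta_pos":[0,0,0],"yaw":0},{"delta_pos":[0,0,0],"yaw":0}]'
python3 - <<'E'
from h import *
from bench import robot
q0=robot.snapshot("scene")["image"].astype(int)
for k in range(8): q=robot.snapshot("scene"); d=np.abs(q["image"].astype(int)-q0)[130:280,300:390];print(d.max(),round(d.mean(),2))
pickle.dump(q,open("pics/scene7.pkl","wb"))
cv2.imwrite("pics/scene7.png",q["image"][:,:,::-1])
crop('scene7',280,130,120,150,4,'s7c')
E
```

```text
time: 11.85
tool_pos: [0.4012, -0.2219, 0.3356]
ee_rot: [-1.571, -0.0, 1.703]
wrist_force: [1.1, 0.3, -0.2]
width: 0.0937
time: 13.05
tool_pos: [0.4004, -0.222, 0.3355]
ee_rot: [-1.571, -0.0, 1.702]
wrist_force: [0.1, -0.2, 0.4]
width: 0.0942
time: 14.25
tool_pos: [0.4004, -0.222, 0.3354]
ee_rot: [-1.571, -0.0, 1.702]
wrist_force: [-0.3, 0.5, 0.4]
width: 0.0939
11 1.34
10 1.34
10 1.34
11 1.34
12 1.34
10 1.34
11 1.34
12 1.36
```

View pics/scene7.png

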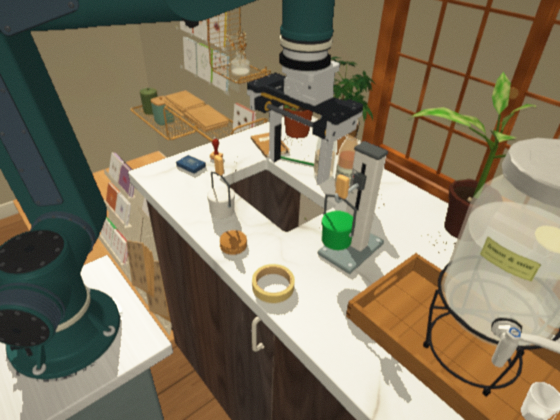

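View pics/s7c.png

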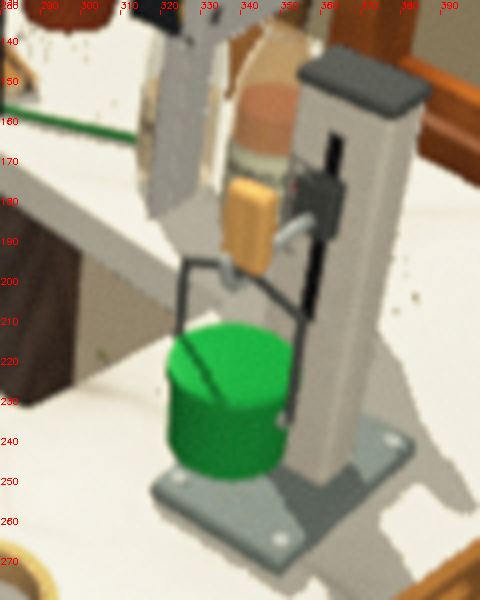

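The tin hangs upright on the hook, with its grip at (342,185) and lid at (338,220). Frame differences stay at noise level, so it has settled. The white tin is still at (222,205). Handing in.

```bash
python3 -c "
from bench import robot
print(robot.close_job())"
```

```text
the job is handed in; nothing more can be done
None
```

The green tin is hanging by its bail on the scale hook, and the job is handed in. The gripper is open and drawn back about 0.15 m from the hook and 0.13 m up. No verdict was reported.

I held the tin by its wooden grip, brought the bail over the hook tip and lowered it slowly. I opened the jaws only once the wrist force had fallen from about -3 N to about 0, so the hook already carried the weight.

- **Settled:** nine scene pictures taken about 3 s after letting go differed only by image noise. The tin hangs upright in the hook.
- **Dip:** I estimate 20 mm from the gripper height at release (the band is 10 to 35 mm). I did not read it directly.
- **White tin:** it stands at the same pixels as at the start, about (222,205) in the scene view.
- **Disagreement:** the camera views differed by 2 to 3 mm on the hook and tin positions. I took values between them; the bail still seated cleanly.

The clock stood at about 15 s of the 48 s allowed.

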